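Nest the olive-wood bowls beside the paella pan

TASK

Tidy the three olive-wood bowls into one nest: the middle-sized bowl inside the largest, which stays about where it stands, and the small cup-like one inside the middle-sized bowl, all upright and resting fully on the floor of the next bigger one. Set them down gently rather than dropping them, and leave the white mortar with its pestle alone.

Things in the scene. Friction and masses are not known exactly. Their poses are not given: they have to be found in the camera images.
- large: Largest olive-wood bowl, round, open at the top, loose and upright on the marble: 152 mm across at the foot, 180 mm across at the rim, 48 mm high, wall 8 mm, floor 8 mm thick (inside floor about 140 mm across). Origin: centre of its underside; z points up through the mouth. About 0.3 kg.
- medium: Middle olive-wood bowl, round, open at the top, loose and upright on the marble: 100 mm across at the foot, 116 mm across at the rim, 54 mm high, wall 8 mm, floor 8 mm thick (inside floor about 86 mm across, mouth 100 mm across). Too wide to span; its wall can be pinched at the rim, one finger inside and one outside. Origin: centre of its underside; z points up through the mouth. About 0.16 kg.
- small: Small olive-wood bowl, cup-like, round, open at the top, loose and upright on the marble: 50 mm across at the foot, 58 mm across at the rim, 58 mm high, wall 8 mm, floor 8 mm thick. Narrow enough to grip across the outside. Origin: centre of its underside; z points up through the mouth. About 0.06 kg.
- mortar: White ceramic mortar, 124 mm across, 75 mm high, with a white pestle leaning in it (top at 110 mm), about 0.9 kg; not one of the bowls and not to be moved. Origin: centre of its underside; z up. The places of the three bowls and the mortar are swapped at random; their centres stand at least 170 mm apart. All other things stand further back or to the sides.

How it is judged:
At the end, for the whole second after the job is handed in: The middle bowl rests on the inside floor of the largest and the small bowl on the inside floor of the middle one (each within 4 mm in height, centres within 22 mm), all three within 0.15 rad of upright and at rest; the largest stands on the marble within 60 mm of where it started (horizontal distance between medium and large below 0.022 m and z of medium in the frame of large between 0.004 and 0.012 m and horizontal distance between small and medium below 0.022 m and z of small in the frame of medium between 0.004 and 0.012 m and angle between each of large, medium, small's own z axis and vertical below 0.15 rad and height (world z) of large below 0.008 m and distance of large from where it was at the start of the episode below 0.06 m and linear speed of each of medium, small, large below 0.02 m/s); the robot touches nothing.
It fails at once if the mortar is moved by more than 30 mm or tipped (distance of mortar from where it was at the start of the episode above 0.03 m or angle between mortar's own z axis and vertical above 0.25 rad).
It fails at once if the middle bowl is dropped (falling free faster than 0.75 m/s, about 30 mm) (linear speed of medium above 0.75 m/s and contact force between medium and anything else below 0.05 N).
It fails at once if the small bowl is dropped (falling free faster than 0.75 m/s, about 30 mm) (linear speed of small above 0.75 m/s and contact force between small and anything else below 0.05 N).
It also fails if it takes over 64 s, if anything falls off the work surface, if the arm or the gripper's body presses on something with over 40 N, if the wrist force passes 120 N, or if a joint passes its speed limit or range.

ROBOT

A 6-joint arm with a two-finger parallel gripper is mounted at the origin on the work surface. World frame = base frame: x ahead of the robot, y to its left, z up, the work surface at z = 0. Lengths are in m, angles in rad, forces in N, time in s.
With the tool pointing down it reaches from about 0.25 to 0.725 m from the base axis. Payload 4 kg.
Tool frame: the origin (TCP) lies between the finger pads; the fingertips stand 25 mm ahead of it and the grasp point (between the pads) lies 6 mm ahead of it; z points along the fingers, y is the line along which they close (so a half turn about z gives the same grasp; the last joint's range is limited). The gripper opens to 85 mm and grips with 20 to 120 N. Pads are 22 mm wide; open, the fingers measure 114 mm over their backs; the gripper's body (76 mm by 85 mm) begins 54 mm behind the grasp point. The pads swing forward as they close: fully open they stand 13 mm farther back than shut.
Start: joints at [1.309, 0.241, 0.005, 1.335, 0, 1.571], TCP at [0.129, 0.483, 0.256] pointing down, gripper open.
Joint ranges: [-2.72, 2.72], [-1.05, 1.87], [-1.09, 1.28], [-1.99, 2.15], [-1.42, 1.44], [-3.14, 3.14]. Speed limits (rad/s): [2.79, 2.79, 3.14, 3.14, 3.14, 3.14].

INTERFACE

Orientations are given as a unit quaternion [x, y, z, w].
In Python, from workcell import bot gives the robot as it stands. The module is installed in compiled form; this text tells all that it offers.
- The arm moves only by the shell command python3 -m pendant 'ROWS'. ROWS is JSON, one flat list of numbers, 7 for each row, row after row: the shift along the tool's x, y, z normalised to -1 to 1, where 1 is 0.5 m, then the turn, a rotation vector about the tool's x, y, z normalised to -1 to 1, where 1 is 180 degrees, then the opening, from 0 (shut) to 1 (fully open). In form: [tx, ty, tz, ax, ay, az, fingers, tx, ty, tz, ax, ay, az, fingers, ...]. A call has exactly 10 rows; each row is the pose to reach, as a shift and turn from the pose commanded when the call began, along the tool's axes at that moment, turning the shorter way round; what a row does not reach only later rows make up. A row lasts 1/12 s, in which the tool goes at most 41.7 mm and 7.16 degrees, less where a joint would pass 70% of its speed; a pose out of reach is approached as far as the arm can. A call with a number of a shift or a turn outside -1 to 1 is refused whole. A call with a gripper value outside its range is refused whole. The fingers move at their own pace and stop on an object; the grip force is fixed at half the most. Time passes only in rows, so rows that repeat a pose let the fingers close, or fill a call up. It gives the time, the measured TCP pose, the force, the opening and the grip force at its end, in the units of the state.
- bot.get_obs(): the state, without advancing time (a new reading comes with each control period).
- bot.camera(name): name is "side" or "top" or "wrist"; returns a dict with "pixels" (400x640x3 uint8, red, green, blue), "mtx" (3x3 intrinsics, pixels), "k1" (the pictures are not rectified: a ray, as slopes to the right and down, at radius r is drawn at 1 + k1 r^2 times it, then the intrinsics apply), "cam_to_world" (4x4, takes a point from camera to world coordinates); the wrist camera has in their place "hand_eye" (4x4, takes a point from camera to tool coordinates, whose origin is the TCP and whose axes are the flange's). Camera axes: x right, y up, looking along -z (the intrinsics and any distortion apply to the point x, -y, -z); pixel columns grow to the right and rows downward; lengths in m; the calibration is good to about 2 mm. A picture is of the moment at which its call begins: read the wrist's pose just before it. There is no depth.
- bot.job_done(): hands the job in; it is judged then, once.
The state is a dict: "clock": time; "joint_pos": joint angles; "joint_vel": joint speeds; "tau": joint torques, N m; "eef_pos": TCP position; "tool_rot": TCP orientation; "ft_force": force on the tool from outside, world axes, zero at the start; "ft_torque": the same for the moment, N m; "grip_width": finger opening in m; "grasp_force": force on a finger pad.
Only numpy, scipy, OpenCV 4.12 (cv2) and the standard library are available. Lean on these libraries where they do the work, as an engineer would, in place of code of your own. Each camera call takes 0.05 s, during which the arm holds its last target. There are 200 camera calls.

## Working session

There is one attempt and no reset: what is moved stays moved. The work goes in short steps, Python scripts to look and compute and a shell command to move; the robot and the scene stay as the last step left them, time stands still between calls to the robot, and variables do not carry over. Pictures are saved under pics/ and viewed, at most 10 in all, crops included, and the job is handed in when it is done.

```bash
mkdir -p pics
cat > h.py <<'E'
import numpy as np, cv2
from workcell import bot
from scipy.spatial.transform import Rotation as R
def tool():
    o=bot.get_obs(); T=np.eye(4); T[:3,:3]=R.from_quat(o["tool_rot"]).as_matrix(); T[:3,3]=o["eef_pos"]; return T
def shot(name,fn=None):
    T=tool() if name=="wrist" else None
    c=bot.camera(name); c=dict(c)
    c["T"]=T@np.array(c["hand_eye"]) if name=="wrist" else np.array(c["cam_to_world"])
    if fn: cv2.imwrite("pics/"+fn,c["pixels"][:,:,::-1])
    return c
def rays(c,uv):
    K=np.array(c["mtx"]); uv=np.atleast_2d(np.array(uv,float))
    p=cv2.undistortPoints(uv.reshape(-1,1,2),K,np.array([c["k1"],0,0,0.])).reshape(-1,2)
    d=np.c_[p[:,0],-p[:,1],-np.ones(len(p))]@c["T"][:3,:3].T
    return c["T"][:3,3],d
def plane(c,uv,z):
    o,d=rays(c,uv); return o+d*((z-o[2])/d[:,2])[:,None]
def tri(c1,u1,c2,u2):
    o1,d1=rays(c1,u1);o2,d2=rays(c2,u2);d1=d1[0];d2=d2[0]
    s=np.linalg.lstsq(np.c_[d1,-d2],o2-o1,rcond=None)[0]
    a=o1+s[0]*d1;b=o2+s[1]*d2
    return (a+b)/2,np.linalg.norm(a-b)
E
python3 - <<'E'
from h import *
np.set_printoptions(precision=3,suppress=True)
a=shot("top","top.png");b=shot("side","side.png");c=shot("wrist","wrist0.png")
print(a["T"],b["T"],a["k1"],a["mtx"]);print(np.array(c["hand_eye"]));o=bot.get_obs();print(o["clock"],tool(),o["grip_width"])
E
```

```text
[[ 0.022  0.996 -0.09   0.458]
 [-0.999  0.024  0.023 -0.025]
 [ 0.025  0.089  0.996  0.861]
 [ 0.     0.     0.     1.   ]] [[ 0.923  0.231 -0.307  0.255]
 [-0.384  0.59  -0.711 -0.62 ]
 [ 0.017  0.774  0.633  0.58 ]
 [ 0.     0.     0.     1.   ]] -0.07584985878157312 [[377.617   0.    319.535]
 [  0.    377.617 202.56 ]
 [  0.      0.      1.   ]]
[[-0.     0.958  0.287  0.072]
 [ 1.     0.    -0.001  0.001]
 [-0.001  0.287 -0.958 -0.117]
 [ 0.     0.     0.     1.   ]]
0.15 [[-0.966  0.259 -0.     0.129]
 [ 0.259  0.966 -0.002  0.483]
 [-0.    -0.002 -1.     0.256]
 [ 0.     0.     0.     1.   ]] 0.08534211920329224
```

View pics/top.png

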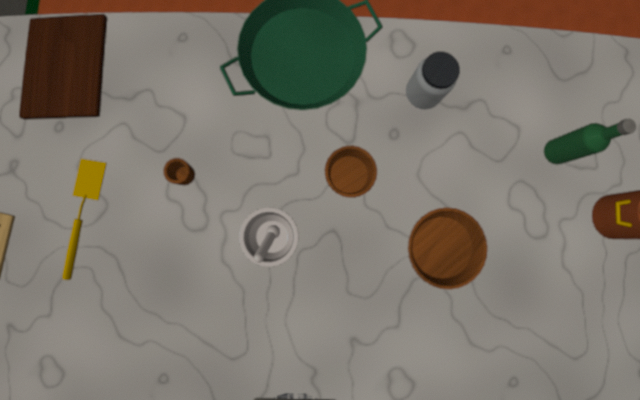

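View pics/side.png

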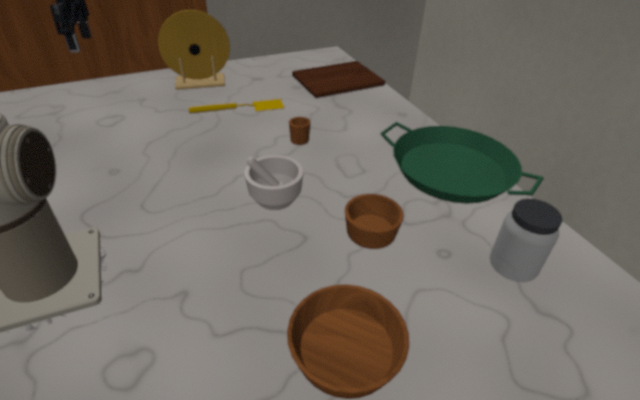

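The top view shows the small bowl at (178,171), the medium at (351,171), the large at (448,248) and the mortar at (268,237). In the side view they are at (300,130), (374,220), (348,340) and (274,182), with free marble between them.

```bash
cat >> h.py <<'E'
from scipy.optimize import least_squares
def wood(c,near):
    hsv=cv2.cvtColor(c["pixels"],cv2.COLOR_RGB2HSV)
    m=cv2.inRange(hsv,(3,110,40),(20,255,255)); m=cv2.morphologyEx(m,cv2.MORPH_CLOSE,np.ones((5,5)))
    cs,_=cv2.findContours(m,cv2.RETR_EXTERNAL,cv2.CHAIN_APPROX_NONE)
    cs=[k for k in cs if cv2.contourArea(k)>150]
    return min(cs,key=lambda k:np.linalg.norm(k[:,0].mean(0)-near))[:,0].astype(float)
def circ(p):
    A=np.c_[2*p[:,:2],np.ones(len(p))]; s=np.linalg.lstsq(A,(p[:,:2]**2).sum(1),rcond=None)[0]
    return s[:2],np.sqrt(s[2]+s[0]**2+s[1]**2)
E
python3 - <<'E'
from h import *
np.set_printoptions(precision=4,suppress=True)
a=shot("top");b=shot("side")
for n,u,v,D in(("small",(178,171),(300,130),.058),("medium",(351,171),(374,220),.116),("large",(448,248),(348,340),.18)):
    ka=wood(a,u);kb=wood(b,v)
    w=[kb[kb[:,0]==kb[:,0].min(),1].min(),kb[kb[:,0]==kb[:,0].max(),1].min()]
    kb=kb[kb[:,1]<=np.mean(w)]
    best=[]
    for z in np.arange(0,.1,.002):
        ca,ra=circ(plane(a,ka,z));cb,rb=circ(plane(b,kb,z)); best.append((np.linalg.norm(ca-cb),z,*ca,2*ra,*cb,2*rb))
    print(n,len(ka),len(kb),np.array(min(best)))
    for z in(.048,.056): print(z,np.array(best[int(round(z/.002))]))
c=circ(plane(a,[(243,237),(297,237),(268,210),(268,264)],.075));print("mortar",c)
E
```

```text
small 76 21 [0.0003 0.058  0.5902 0.2617 0.0581 0.59   0.2618 0.0514]
0.048 [0.0142 0.048  0.5919 0.2652 0.0588 0.5964 0.2787 0.0524]
0.056 [0.0029 0.056  0.5905 0.2624 0.0583 0.5912 0.2652 0.0516]
medium 142 64 [ 0.0004  0.052   0.6016 -0.1099  0.1096  0.6018 -0.1096  0.1093]
0.048 [ 0.0051  0.048   0.6023 -0.1104  0.1101  0.6044 -0.1057  0.1102]
0.056 [ 0.0043  0.056   0.6009 -0.1095  0.1091  0.5991 -0.1134  0.1085]
large 223 154 [ 0.0007  0.048   0.4394 -0.3258  0.1726  0.4399 -0.3263  0.1736]
0.048 [ 0.0007  0.048   0.4394 -0.3258  0.1726  0.4399 -0.3263  0.1736]
0.056 [ 0.0084  0.056   0.4396 -0.3228  0.1709  0.4371 -0.3308  0.171 ]
mortar (array([0.4551, 0.0572]), np.float64(0.055899703032791966))
```

```bash
cat >> h.py <<'E'
def go(x,y,z,yaw):
    "row values for target TCP pose, tool down, tool y axis at world angle yaw (deg)"
    T=tool(); a=np.radians(yaw)
    Y=np.array([np.cos(a),np.sin(a),0]);Z=np.array([0,0,-1.]);M=np.c_[np.cross(Y,Z),Y,Z]
    print("row",np.round(T[:3,:3].T@(np.array([x,y,z])-T[:3,3])/.5,4),np.round(R.from_matrix(T[:3,:3].T@M).as_rotvec()/np.pi,4))
E
python3 -c "
from h import *
go(.549,-.101,.256,-10.4)"
```

```text
row [-1.1129e+00 -9.1030e-01  7.0000e-04] [-3.000e-04  2.000e-04  4.744e-01]
```

```bash
python3 -m pendant '[-0.08,-0.065,0,0,0,0.035,0.5, -0.16,-0.13,0,0,0,0.07,0.5, -0.24,-0.195,0,0,0,0.105,0.5, -0.32,-0.26,0,0,0,0.14,0.5, -0.38,-0.32,0,0,0,0.175,0.5, -0.44,-0.37,0,0,0,0.21,0.5, -0.5,-0.42,0,0,0,0.245,0.5, -0.56,-0.47,0,0,0,0.27,0.5, -0.6,-0.5,0,0,0,0.27,0.5, -0.6,-0.5,0,0,0,0.27,0.5]'; python3 -c "
from h import *
go(.549,-.101,.256,-10.4)"
```

```text
clock: 1.08
eef_pos: [0.3564, 0.1602, 0.2565]
tool_rot: [0.529, 0.849, -0.0, 0.001]
ft_force: [-0.3, 0.5, -0.4]
grip_width: 0.0424
grasp_force: 0.0
row [-0.6386  0.1159  0.0022] [0.0005 0.0004 0.2028]
```

```bash
python3 -m pendant '[-0.08,0.015,0,0,0,0.03,0.5, -0.16,0.03,0,0,0,0.06,0.5, -0.24,0.045,0,0,0,0.09,0.5, -0.32,0.06,0,0,0,0.12,0.5, -0.4,0.075,0,0,0,0.15,0.5, -0.48,0.09,0,0,0,0.18,0.5, -0.56,0.105,0,0,0,0.203,0.5, -0.639,0.116,0,0,0,0.203,0.5, -0.639,0.116,0,0,0,0.203,0.5, -0.639,0.116,0,0,0,0.203,0.5]'
python3 - <<'E'
from h import *
np.set_printoptions(precision=4,suppress=True)
go(.549,-.101,.256,-10.4)
c=shot("wrist","w1.png")
E
```

```text
clock: 1.92
eef_pos: [0.549, -0.0984, 0.255]
tool_rot: [0.768, 0.641, -0.001, -0.001]
ft_force: [-0.3, 0.3, -0.3]
grip_width: 0.0426
grasp_force: 0.0
row [-0.005   0.001  -0.0021] [-0.0006 -0.      0.0004]
```

View pics/w1.png

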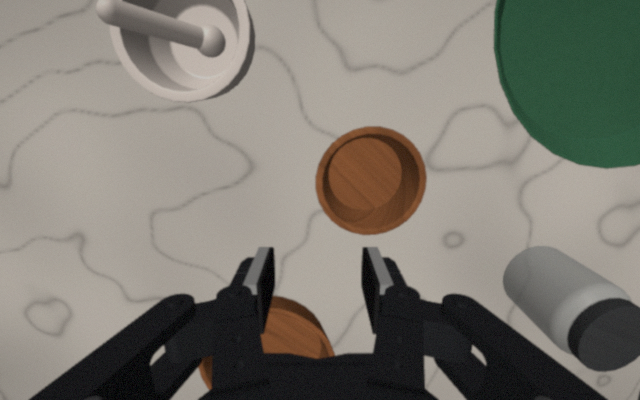

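The wrist view shows the medium bowl whole at (371,180), its rim reaching from column 316 to 427. The mortar is at the upper left (185,40), well clear.

Run:
```python
from h import *
np.set_printoptions(precision=4,suppress=True)
c=shot("wrist"); k=wood(c,(371,180))
for z in (.052,.054,.056): print(z,circ(plane(c,k,z)))
cen=circ(plane(c,k,.054))[0]; a=np.radians(-10.4)
p=cen-.0535*np.array([np.cos(a),np.sin(a)]); print(p)
go(p[0],p[1],.12,-10.4); go(p[0],p[1],.052,-10.4)
```

```text
0.052 (array([ 0.6033, -0.108 ]), np.float64(0.05607186774498959))
0.054 (array([ 0.6031, -0.1074]), np.float64(0.055721732109240314))
0.056 (array([ 0.6028, -0.1069]), np.float64(0.055371596473486814))
[ 0.5505 -0.0978]
row [-0.0021  0.006   0.2716] [-0.0005 -0.0001  0.0014]
row [-0.0021  0.0062  0.4076] [-0.0005 -0.0001  0.0014]
```

```bash
python3 -m pendant '[-0.001,0.003,0.06,0,0,0,0.5, -0.002,0.006,0.12,0,0,0,0.5, -0.002,0.006,0.18,0,0,0,0.5, -0.002,0.006,0.24,0,0,0,0.5, -0.002,0.006,0.28,0,0,0,0.5, -0.002,0.006,0.32,0,0,0,0.5, -0.002,0.006,0.36,0,0,0,0.5, -0.002,0.006,0.39,0,0,0,0.5, -0.002,0.006,0.408,0,0,0,0.5, -0.002,0.006,0.408,0,0,0,0.5]' && python3 -m pendant '[0,0,0,0,0,0,0.4, 0,0,0,0,0,0,0.3, 0,0,0,0,0,0,0.25, 0,0,0,0,0,0,0.2, 0,0,0,0,0,0,0.15, 0,0,0,0,0,0,0.1, 0,0,0,0,0,0,0, 0,0,0,0,0,0,0, 0,0,0,0,0,0,0, 0,0,0,0,0,0,0]'
```

```text
clock: 2.85
eef_pos: [0.5493, -0.0965, 0.0508]
tool_rot: [0.766, 0.643, -0.001, -0.002]
ft_force: [0.2, -0.2, 0.1]
grip_width: 0.0429
grasp_force: 0.0
clock: 3.68
eef_pos: [0.5528, -0.0993, 0.055]
tool_rot: [0.767, 0.641, 0.001, 0.002]
ft_force: [-4.4, -1.1, 11.4]
grip_width: 0.0104
grasp_force: 55.4
```

```bash
python3 -m pendant '[0,0,-0.01,0,0,0,0, 0,0,-0.025,0,0,0,0, 0,0,-0.045,0,0,0,0, 0,0,-0.07,0,0,0,0, 0,0,-0.1,0,0,0,0, 0,0,-0.13,0,0,0,0, 0,0,-0.16,0,0,0,0, 0,0,-0.18,0,0,0,0, 0,0,-0.19,0,0,0,0, 0,0,-0.19,0,0,0,0]'
python3 - <<'E'
from h import *
np.set_printoptions(precision=4,suppress=True)
a=shot("side","lift.png");w=shot("wrist","wl.png")
T=tool(); k=wood(w,(371,200)); print(k.min(0),k.max(0))
cv2.imwrite("pics/l2.png",np.hstack([a["pixels"][100:400,200:600],w["pixels"][50:350,200:600]])[:,:,::-1])
L=np.array([.4395,-.3255]);r=np.hypot(*L);yaw=np.degrees(np.arctan2(L[1],L[0]));p=L*(r-.053)/r;print(yaw,p)
go(p[0],p[1],.15,yaw)
E
```

```text
clock: 4.52
eef_pos: [0.5516, -0.098, 0.1483]
tool_rot: [0.767, 0.642, 0.0, 0.0]
ft_force: [0.6, -0.1, -1.1]
grip_width: 0.0091
grasp_force: 59.8
[307. 150.] [548. 350.]
-36.5241785422863 [ 0.3969 -0.294 ]
row [-0.4402 -0.2338 -0.0064] [-0.0005  0.0001  0.1466]
```

View pics/l2.png

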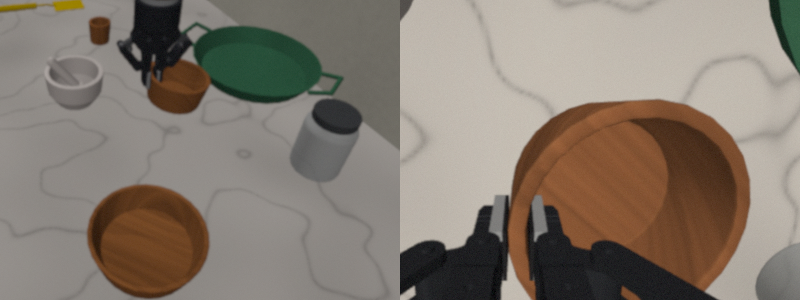

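The bowl hangs from the pinch in both halves of the picture. It looks slightly tilted, since the pads flatten against the flared wall. I'll measure the tilt from the rim.

Run:
```python
from h import *
np.set_printoptions(precision=4,suppress=True)
w=shot("wrist"); k=wood(w,(371,200)); H=np.array(w["hand_eye"]); 
k=k[(k[:,0]>460)&(k[:,1]<320)]; print(len(k))
w["T"]=H; o,d=rays(w,k)   # tool frame
for deg in range(-12,13,3):
    t=np.radians(deg); out=[]
    # plane through point (0,-.0045,h), tilted about tool x; coordinates u=x, v along tilted y
    n=np.array([0,-np.sin(t),np.cos(t)]);e=np.array([0,np.cos(t),np.sin(t)])
    for h in np.arange(-.03,.02,.0005):
        q=np.array([0,-.0045,h]); s=((q-o)@n)/(d@n); P=o+d*s[:,None]-q
        c,r=circ(np.c_[P[:,0],P@e]); res=np.std(np.hypot(P[:,0]-c[0],P@e-c[1])-r)
        out.append((abs(r-.058),h,c[0],c[1],r,res*1000))
    print(deg,np.array(min(out)))
```

```text
208
-12 [0.0154 0.0195 0.015  0.0607 0.0426 1.8441]
-9 [0.0139 0.0195 0.0127 0.0622 0.0441 2.0477]
-6 [0.0123 0.0195 0.0103 0.064  0.0457 2.2812]
-3 [0.0106 0.0195 0.0077 0.0662 0.0474 2.5511]
0 [0.0087 0.0195 0.005  0.069  0.0493 2.8654]
3 [0.0067 0.0195 0.0019 0.0723 0.0513 3.2348]
6 [ 0.0044  0.0195 -0.0015  0.0762  0.0536  3.6732]
9 [ 0.0017  0.0195 -0.0052  0.0808  0.0563  4.1985]
12 [ 0.      0.0165 -0.0077  0.0845  0.058   4.7298]
```

Run:
```python
from h import *
np.set_printoptions(precision=4,suppress=True)
w=shot("wrist"); k=wood(w,(371,200)); H=np.array(w["hand_eye"]); 
k=k[(k[:,0]>440)&(k[:,1]<285)]; print(len(k))
w["T"]=H; o,d=rays(w,k)
for deg in range(-12,13,3):
    t=np.radians(deg); out=[]
    n=np.array([0,-np.sin(t),np.cos(t)]);e=np.array([0,np.cos(t),np.sin(t)])
    for h in np.arange(-.04,.03,.0005):
        q=np.array([0,-.0045,h]); s=((q-o)@n)/(d@n); P=o+d*s[:,None]-q
        c,r=circ(np.c_[P[:,0],P@e]); res=np.std(np.hypot(P[:,0]-c[0],P@e-c[1])-r)
        out.append((abs(r-.058),h,c[0],c[1],r,res*1000))
    print(deg,np.array(min(out)))
```

```text
188
-12 [0.0107 0.0295 0.0103 0.0623 0.0473 0.4037]
-9 [0.0081 0.0295 0.0073 0.0629 0.0499 0.3876]
-6 [0.0051 0.0295 0.0039 0.0636 0.0529 0.3646]
-3 [0.0019 0.0295 0.0002 0.0647 0.0561 0.3349]
0 [ 0.0001  0.025  -0.0016  0.0642  0.0579  0.2904]
3 [ 0.      0.016  -0.001   0.0621  0.058   0.239 ]
6 [ 0.0001  0.0065 -0.0002  0.0599  0.0579  0.2005]
9 [ 0.0001 -0.0025  0.0003  0.058   0.0581  0.1933]
12 [ 0.     -0.012   0.0012  0.0559  0.058   0.2253]
```

The rays give a tilt of about 8.5°, far side low, which matches the flare of the wall. I'll tilt the tool back by that much and place the bowl's foot centre over the large bowl.

```bash
cat >> h.py <<'E'
def goT(M,p):
    T=tool(); print("row",np.round(T[:3,:3].T@(p-T[:3,3])/.5,4),np.round(R.from_matrix(T[:3,:3].T@M).as_rotvec()/np.pi,4))
def down(yaw,tilt=0):
    a=np.radians(yaw);Y=np.array([np.cos(a),np.sin(a),0]);Z=np.array([0,0,-1.])
    return np.c_[np.cross(Y,Z),Y,Z]@R.from_euler('x',tilt,degrees=True).as_matrix()
E
cat > pl.py <<'E'
from h import *
import sys
np.set_printoptions(precision=4,suppress=True)
foot=np.array([0,.045,.061]); M=down(-36.5,-8.5)
for z in map(float,sys.argv[1:]):
    p=np.array([.4395,-.3255,z])-M@foot; print(z,p); goT(M,p)
E
python3 pl.py .09
```

```text
0.09 [ 0.3965 -0.2937  0.1437]
row [-0.4396 -0.2341  0.0055] [-0.0472 -0.0107  0.1462]
```

```bash
python3 -m pendant '[-0.04,-0.02,0,-0.005,-0.001,0.015,0, -0.09,-0.05,0,-0.01,-0.002,0.03,0, -0.14,-0.075,0,-0.015,-0.003,0.045,0, -0.19,-0.1,0,-0.02,-0.005,0.06,0, -0.24,-0.13,0,-0.025,-0.006,0.075,0, -0.29,-0.155,0,-0.03,-0.007,0.09,0, -0.34,-0.18,0,-0.035,-0.008,0.11,0, -0.39,-0.21,0,-0.04,-0.01,0.13,0, -0.42,-0.225,0.003,-0.045,-0.01,0.14,0, -0.44,-0.234,0.0055,-0.047,-0.0107,0.146,0]' && python3 -m pendant '[0,0,0,0,0,0,0, 0,0,0,0,0,0,0, 0,0,0,0,0,0,0, 0,0,0,0,0,0,0, 0,0,0,0,0,0,0, 0,0,0,0,0,0,0, 0,0,0,0,0,0,0, 0,0,0,0,0,0,0, 0,0,0,0,0,0,0, 0,0,0,0,0,0,0]'; python3 pl.py .09 .04 .014 .008
python3 - <<'E'
from h import *
a=shot("side");w=shot("top")
cv2.imwrite("pics/p1.png",np.hstack([a["pixels"][150:400,180:480],cv2.resize(w["pixels"][150:350,350:550],(250,250))])[:,:,::-1])
E
```

```text
clock: 5.55
eef_pos: [0.3951, -0.2948, 0.1436]
tool_rot: [0.891, 0.447, 0.034, 0.066]
ft_force: [0.3, 0.9, -1.6]
grip_width: 0.0085
grasp_force: 59.8
clock: 6.38
eef_pos: [0.3974, -0.2939, 0.1446]
tool_rot: [0.89, 0.449, 0.034, 0.067]
ft_force: [-0.1, 0.1, -1.6]
grip_width: 0.0092
grasp_force: 59.8
0.09 [ 0.3965 -0.2937  0.1437]
row [-0.0007 -0.0021  0.0015] [ 0.0005 -0.0003  0.0002]
0.04 [ 0.3965 -0.2937  0.0937]
row [-0.0008 -0.017   0.1003] [ 0.0005 -0.0003  0.0002]
0.014 [ 0.3965 -0.2937  0.0677]
row [-0.0008 -0.0248  0.1518] [ 0.0005 -0.0003  0.0002]
0.008 [ 0.3965 -0.2937  0.0617]
row [-0.0008 -0.0266  0.1636] [ 0.0005 -0.0003  0.0002]
```

View pics/p1.png

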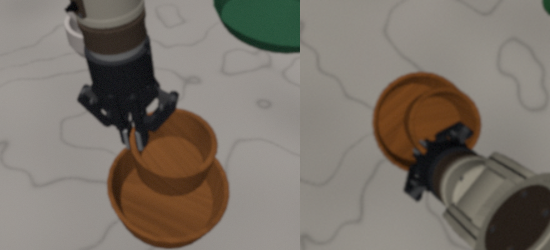

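The medium bowl now hangs level over the large one. Its offset in the top view is just parallax.

```bash
python3 -m pendant '[-0.001,-0.004,0.02,0,0,0,0, -0.001,-0.007,0.04,0,0,0,0, -0.001,-0.01,0.06,0,0,0,0, -0.001,-0.013,0.08,0,0,0,0, -0.001,-0.017,0.1,0,0,0,0, -0.001,-0.02,0.118,0,0,0,0, -0.001,-0.022,0.132,0,0,0,0, -0.001,-0.024,0.144,0,0,0,0, -0.001,-0.025,0.152,0,0,0,0, -0.001,-0.025,0.152,0,0,0,0]';python3 -m pendant '[0,0,0,0,0,0,0, 0,-0.0003,0.002,0,0,0,0, 0,-0.0006,0.004,0,0,0,0, 0,-0.0009,0.006,0,0,0,0, 0,-0.0012,0.008,0,0,0,0, 0,-0.0015,0.01,0,0,0,0, 0,-0.0015,0.01,0,0,0,0, 0,-0.0015,0.01,0,0,0,0, 0,-0.0015,0.01,0,0,0,0, 0,-0.0015,0.01,0,0,0,0]'; python3 pl.py .008
```

```text
clock: 7.32
eef_pos: [0.3959, -0.2935, 0.0667]
tool_rot: [0.89, 0.449, 0.034, 0.066]
ft_force: [0.5, 0.2, -1.3]
grip_width: 0.0089
grasp_force: 59.8
clock: 8.15
eef_pos: [0.3964, -0.2938, 0.0625]
tool_rot: [0.89, 0.449, 0.034, 0.067]
ft_force: [-0.4, -0.3, -2.0]
grip_width: 0.0089
grasp_force: 59.8
0.008 [ 0.3965 -0.2937  0.0617]
row [ 0.0004 -0.0003  0.0017] [ 0.0006 -0.0003  0.0001]
```

Still hanging (−2 N), so I'll lower it slowly until it touches.

```bash
python3 -m pendant '[0,-0.0002,0.001,0,0,0,0, 0,-0.0003,0.002,0,0,0,0, 0,-0.0005,0.003,0,0,0,0, 0,-0.0006,0.004,0,0,0,0, 0,-0.0006,0.004,0,0,0,0, 0,-0.0006,0.004,0,0,0,0, 0,-0.0006,0.004,0,0,0,0, 0,-0.0006,0.004,0,0,0,0, 0,-0.0006,0.004,0,0,0,0, 0,-0.0006,0.004,0,0,0,0]'
```

```text
clock: 8.98
eef_pos: [0.3968, -0.2942, 0.0617]
tool_rot: [0.89, 0.449, 0.035, 0.068]
ft_force: [-3.4, 1.4, 8.4]
grip_width: 0.009
grasp_force: 60.8
```

Contact. Next I open a little and withdraw along the tool axis.

```bash
python3 -m pendant '[0,0,0,0,0,0,0.12, 0,0,0,0,0,0,0.15, 0,0,0,0,0,0,0.18, 0,0,0,0,0,0,0.21, 0,0,0,0,0,0,0.22, 0,0,0,0,0,0,0.22, 0,0,0,0,0,0,0.22, 0,0,0,0,0,0,0.22, 0,0,0,0,0,0,0.22, 0,0,0,0,0,0,0.22]';python3 -m pendant '[0,0,-0.01,0,0,0,0.22, 0,0,-0.025,0,0,0,0.22, 0,0,-0.045,0,0,0,0.22, 0,0,-0.07,0,0,0,0.22, 0,0,-0.1,0,0,0,0.22, 0,0,-0.15,0,0,0,0.4, 0,0,-0.2,0,0,0,0.6, 0,0,-0.25,0,0,0,0.8, 0,0,-0.3,0,0,0,1, 0,0,-0.3,0,0,0,1]'
python3 - <<'E'
from h import *
go(.45,.0,.24,0)
a=shot("side");w=shot("top")
cv2.imwrite("pics/p2.png",np.hstack([a["pixels"][150:400,180:480],cv2.resize(w["pixels"][150:350,350:550],(250,250))])[:,:,::-1])
E
```

```text
clock: 9.82
eef_pos: [0.3963, -0.2938, 0.0604]
tool_rot: [0.89, 0.449, 0.034, 0.067]
ft_force: [0.5, -0.3, 0.2]
grip_width: 0.0186
grasp_force: 0.0
clock: 10.65
eef_pos: [0.3802, -0.2821, 0.215]
tool_rot: [0.89, 0.449, 0.036, 0.071]
ft_force: [0.3, -0.4, 0.0]
grip_width: 0.0778
grasp_force: 0.0
row [ 0.5367 -0.2123 -0.0846] [ 0.0494  0.016  -0.2022]
```

View pics/p2.png

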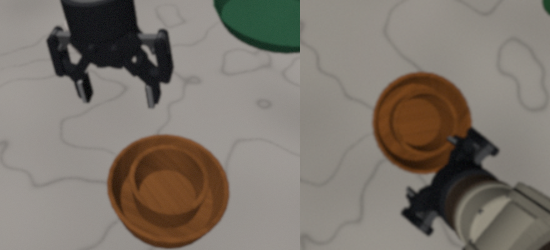

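The medium bowl sits level and centred in the large one. Now for the small bowl.

```bash
python3 -m pendant '[0.054,-0.021,-0.008,0.005,0.0016,-0.02,1, 0.107,-0.042,-0.017,0.01,0.003,-0.04,1, 0.16,-0.064,-0.025,0.015,0.005,-0.06,1, 0.215,-0.085,-0.034,0.02,0.0064,-0.08,1, 0.268,-0.106,-0.042,0.025,0.008,-0.1,1, 0.322,-0.127,-0.051,0.03,0.0096,-0.12,1, 0.376,-0.149,-0.059,0.035,0.011,-0.14,1, 0.43,-0.17,-0.068,0.04,0.013,-0.16,1, 0.483,-0.19,-0.076,0.045,0.0145,-0.18,1, 0.537,-0.212,-0.0846,0.0494,0.016,-0.2,1]'; python3 -c "
from h import *
go(.56,.249,.24,24)"
```

```text
clock: 11.58
eef_pos: [0.4478, 0.0027, 0.2339]
tool_rot: [0.708, 0.706, -0.002, -0.006]
ft_force: [-0.5, -0.3, 0.2]
grip_width: 0.0852
grasp_force: 0.0
row [ 0.4935  0.2223 -0.0114] [-0.0031 -0.0028 -0.1345]
```

```bash
python3 -m pendant '[0.07,0.03,-0.002,0,0,-0.017,1, 0.14,0.06,-0.005,0,0,-0.034,1, 0.21,0.09,-0.008,-0.001,-0.001,-0.05,1, 0.28,0.12,-0.011,-0.002,-0.002,-0.07,1, 0.35,0.155,-0.011,-0.003,-0.0028,-0.09,1, 0.42,0.19,-0.011,-0.003,-0.0028,-0.11,1, 0.47,0.21,-0.011,-0.003,-0.0028,-0.125,1, 0.493,0.222,-0.011,-0.003,-0.0028,-0.1345,1, 0.493,0.222,-0.011,-0.003,-0.0028,-0.1345,1, 0.493,0.222,-0.011,-0.003,-0.0028,-0.1345,1]'
python3 - <<'E'
from h import *
np.set_printoptions(precision=4,suppress=True)
c=shot("wrist","w3.png")
o=np.array([.59,.262,.058]); p=np.linalg.inv(c["T"])@np.r_[o,1]; K=np.array(c["mtx"]); u=(K@[p[0]/-p[2],-p[1]/-p[2],1])[:2]; print("expect",u)
k=wood(c,u); print(k.min(0),k.max(0))
for z in (.056,.058): print(z,circ(plane(c,k,z)))
q=circ(plane(c,k,.058))[0]
go(*q,.1,24); go(*q,.057,24)
E
```

```text
clock: 12.42
eef_pos: [0.5604, 0.2474, 0.2392]
tool_rot: [0.546, 0.838, -0.001, 0.0]
ft_force: [-0.4, 0.3, 0.2]
grip_width: 0.0859
grasp_force: 0.0
expect [350.7063 185.6147]
[330. 148.] [387. 206.]
0.056 (array([0.5934, 0.2712]), np.float64(0.027945500439676044))
0.058 (array([0.593 , 0.2715]), np.float64(0.027759141843062732))
row [0.0198 0.0801 0.2793] [-0.0002  0.0005 -0.0011]
row [0.0199 0.0801 0.3653] [-0.0002  0.0005 -0.0011]
```

View pics/w3.png

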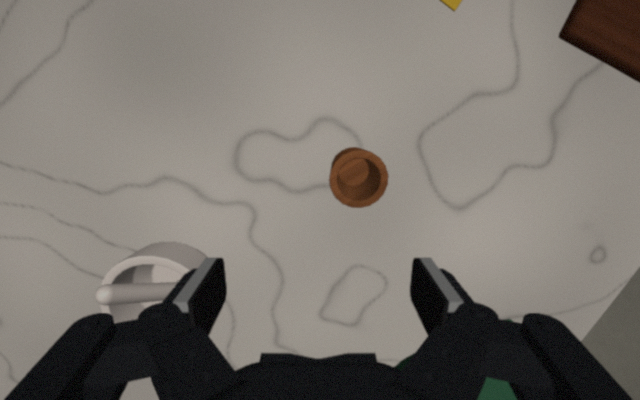

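The wrist view shows the small cup with its rim centred near (361,178). Some outer wall shows at the upper left and biases the fit, so I'll refit using only the lower-right rim points.

Run:
```python
from h import *
np.set_printoptions(precision=4,suppress=True)
c=shot("wrist"); k=wood(c,(358,177)); k=k[(k[:,1]-177)+0.6*(k[:,0]-359)>-8]; print(len(k))
q,r=circ(plane(c,k,.058)); print(q,r)
a=shot("top"); k=wood(a,(178,171)); k=k[k[:,0]<182]; print(circ(plane(a,k,.058)))
go(*q,.1,24); go(*q,.057,24)
```

```text
91
[0.5939 0.2708] 0.027142662058632482
(array([0.5919, 0.2665]), np.float64(0.026270186069699244))
row [0.019  0.0809 0.2816] [ 0.0003  0.0004 -0.0015]
row [0.0191 0.0808 0.3676] [ 0.0003  0.0004 -0.0015]
```

```bash
python3 -m pendant '[0.01,0.04,0.04,0,0,0,1, 0.018,0.08,0.09,0,0,0,1, 0.018,0.08,0.15,0,0,0,1, 0.018,0.08,0.21,0,0,0,1, 0.018,0.08,0.26,0,0,0,1, 0.018,0.08,0.3,0,0,0,1, 0.018,0.08,0.33,0,0,0,1, 0.018,0.08,0.35,0,0,0,1, 0.018,0.08,0.366,0,0,0,1, 0.018,0.08,0.366,0,0,0,1]';python3 -m pendant '[0,0,0,0,0,0,0.9, 0,0,0,0,0,0,0.85, 0,0,0,0,0,0,0.8, 0,0,0,0,0,0,0.75, 0,0,0,0,0,0,0.7, 0,0,0,0,0,0,0.65, 0,0,0,0,0,0,0.6, 0,0,0,0,0,0,0.5, 0,0,0,0,0,0,0.3, 0,0,0,0,0,0,0.3]';python3 -m pendant '[0,0,0,0,0,0,0.3, 0,0,-0.01,0,0,0,0.3, 0,0,-0.03,0,0,0,0.3, 0,0,-0.06,0,0,0,0.3, 0,0,-0.1,0,0,0,0.3, 0,0,-0.15,0,0,0,0.3, 0,0,-0.2,0,0,0,0.3, 0,0,-0.25,0,0,0,0.3, 0,0,-0.27,0,0,0,0.3, 0,0,-0.27,0,0,0,0.3]';python3 - <<'E'
from h import *
w=shot("wrist");a=shot("side")
cv2.imwrite("pics/p4.png",np.hstack([w["pixels"][100:400,150:500],a["pixels"][0:300,150:500]])[:,:,::-1])
go(.45,.0,.22,0)
E
```

```text
clock: 13.4
eef_pos: [0.5938, 0.2704, 0.0571]
tool_rot: [0.546, 0.838, -0.0, 0.001]
ft_force: [-1.1, 0.4, 0.2]
grip_width: 0.0857
grasp_force: 0.0
clock: 14.23
eef_pos: [0.595, 0.2717, 0.0597]
tool_rot: [0.546, 0.838, 0.001, 0.002]
ft_force: [-1.3, -1.0, 6.0]
grip_width: 0.0547
grasp_force: 62.7
clock: 15.07
eef_pos: [0.596, 0.2724, 0.1974]
tool_rot: [0.546, 0.838, 0.004, 0.003]
ft_force: [1.2, 0.1, 0.2]
grip_width: 0.0548
grasp_force: 63.3
row [-0.3803 -0.4826 -0.0551] [0.0008 0.0002 0.1323]
```

View pics/p4.png

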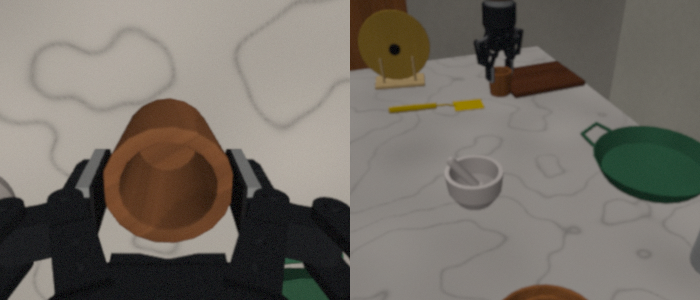

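The cup is gripped squarely and upright, and the mortar is undisturbed. I'll check where the medium bowl stands from the top camera and move off.

```bash
python3 -m pendant '[-0.02,-0.03,-0.005,0,0,0.005,0.3, -0.06,-0.075,-0.01,0,0,0.015,0.3, -0.1,-0.125,-0.015,0,0,0.03,0.3, -0.14,-0.18,-0.02,0,0,0.045,0.3, -0.19,-0.24,-0.03,0,0,0.06,0.3, -0.24,-0.3,-0.04,0,0,0.08,0.3, -0.29,-0.36,-0.05,0,0,0.1,0.3, -0.33,-0.42,-0.055,0,0,0.12,0.3, -0.36,-0.46,-0.055,0,0,0.13,0.3, -0.38,-0.483,-0.055,0,0,0.132,0.3]'
python3 - <<'E'
from h import *
np.set_printoptions(precision=4,suppress=True)
a=shot("top"); g=cv2.cvtColor(a["pixels"],cv2.COLOR_RGB2GRAY)[188:308,388:508]; g=cv2.resize(g,None,fx=4,fy=4,interpolation=cv2.INTER_CUBIC)
for p in(40,25):
    h=cv2.HoughCircles(g,cv2.HOUGH_GRADIENT,1.5,40,param1=60,param2=p,minRadius=80,maxRadius=125)
    if h is not None:
        for u,v,r in h[0][:4]: print(p,u/4+388,v/4+188,r/4,plane(a,(u/4+388-.4,v/4+188-.4),.062))
k=wood(a,(448,248)); print("large",circ(plane(a,k,.048)))
go(.4395,-.3255,.15,-36.5)
E
```

```text
clock: 16.0
eef_pos: [0.4466, -0.0019, 0.2184]
tool_rot: [0.708, 0.706, -0.001, -0.001]
ft_force: [-0.2, -0.5, -0.9]
grip_width: 0.0544
grasp_force: 63.4
25 451.1875 257.9375 30.6125 [[ 0.4189 -0.3274  0.062 ]]
25 440.3125 255.6875 30.2 [[ 0.4234 -0.3036  0.062 ]]
25 449.6875 238.0625 30.6125 [[ 0.4613 -0.3242  0.062 ]]
25 438.8125 241.8125 29.7875 [[ 0.4528 -0.3003  0.062 ]]
large (array([ 0.4394, -0.3257]), np.float64(0.08630777864405105))
row [-0.6442 -0.0106  0.1381] [-0.0007  0.0009  0.2017]
```

```bash
python3 - <<'E'
from h import *
a=shot("top");cv2.imwrite("pics/tmp_top.png",cv2.resize(a["pixels"][198:298,398:498],None,fx=4,fy=4,interpolation=cv2.INTER_CUBIC)[:,:,::-1])
E
python3 -m pendant '[-0.04,0,0.005,0,0,0.015,0.3, -0.1,-0.001,0.01,0,0,0.035,0.3, -0.17,-0.002,0.02,0,0,0.055,0.3, -0.24,-0.004,0.03,0,0,0.075,0.3, -0.31,-0.005,0.04,0,0,0.095,0.3, -0.38,-0.006,0.05,0,0,0.12,0.3, -0.45,-0.007,0.065,0,0,0.145,0.3, -0.52,-0.009,0.08,0,0,0.17,0.3, -0.59,-0.01,0.1,0,0,0.19,0.3, -0.63,-0.0106,0.12,0,0,0.2,0.3]';python3 -m pendant '[-0.644,-0.0106,0.138,0,0,0.0017,0.3, -0.014,0,0.018,0,0,0.0017,0.3, -0.014,0,0.018,0,0,0.0017,0.3, -0.014,0,0.018,0,0,0.0017,0.3, -0.014,0,0.018,0,0,0.0017,0.3, -0.014,0,0.018,0,0,0.0017,0.3, -0.014,0,0.018,0,0,0.0017,0.3, -0.014,0,0.018,0,0,0.0017,0.3, -0.014,0,0.018,0,0,0.0017,0.3, -0.014,0,0.018,0,0,0.0017,0.3]'
python3 - <<'E'
from h import *
a=shot("side"); t=cv2.imread("pics/tmp_top.png")
s=cv2.resize(a["pixels"][200:400,250:450],(400,400))[:,:,::-1]
cv2.imwrite("pics/p5.png",np.hstack([t,s]))
go(.4395,-.3255,.15,-36.5)
E
```

```text
clock: 16.93
eef_pos: [0.4454, -0.3174, 0.1582]
tool_rot: [0.892, 0.453, 0.001, 0.0]
ft_force: [1.2, -0.1, 0.4]
grip_width: 0.0547
grasp_force: 63.4
clock: 17.77
eef_pos: [0.4415, -0.3201, 0.1515]
tool_rot: [0.892, 0.453, 0.001, 0.001]
ft_force: [0.3, -0.2, -0.7]
grip_width: 0.0547
grasp_force: 63.5
row [-0.0108  0.0033  0.0031] [ 0.0009 -0.0005  0.0017]
```

View pics/p5.png

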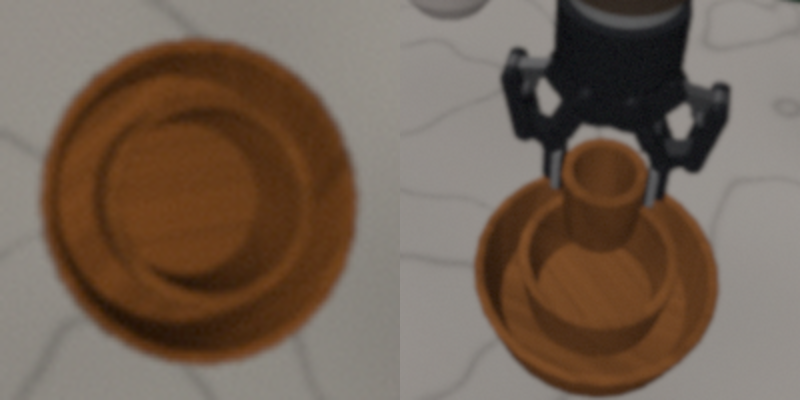

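In the left half, the medium rim spans about 95–312 by 95–308, centred at crop (203,201). In the right half the cup hangs upright above the medium bowl.

Run:
```python
from h import *
a=shot("top"); p=plane(a,(398+203/4-.4,198+201/4-.4),.062)[0]; print(p)
x,y=p[:2]; x=(x+.4395)/2;y=(y-.3255)/2;print(x,y)
for z in(.15,.1,.08,.0757): go(x,y,z,-36.5)
```

```text
[ 0.43946735 -0.32209841  0.062     ]
0.43948367658563753 -0.323799203810776
row [-0.0078  0.0012  0.0031] [ 0.0009 -0.0006  0.0016]
row [-0.008   0.0009  0.1031] [ 0.0009 -0.0006  0.0016]
row [-0.0081  0.0008  0.1431] [ 0.0009 -0.0006  0.0016]
row [-0.0081  0.0008  0.1517] [ 0.0009 -0.0006  0.0016]
```

```bash
python3 -m pendant '[-0.004,0.0005,0.003,0,0,0,0.3, -0.008,0.001,0.02,0,0,0,0.3, -0.008,0.001,0.04,0,0,0,0.3, -0.008,0.001,0.06,0,0,0,0.3, -0.008,0.001,0.08,0,0,0,0.3, -0.008,0.001,0.1,0,0,0,0.3, -0.008,0.001,0.115,0,0,0,0.3, -0.008,0.001,0.13,0,0,0,0.3, -0.008,0.001,0.14,0,0,0,0.3, -0.008,0.001,0.14,0,0,0,0.3]';python3 -m pendant '[0,0,0,0,0,0,0.3, 0,0,0.002,0,0,0,0.3, 0,0,0.004,0,0,0,0.3, 0,0,0.006,0,0,0,0.3, 0,0,0.007,0,0,0,0.3, 0,0,0.008,0,0,0,0.3, 0,0,0.008,0,0,0,0.3, 0,0,0.008,0,0,0,0.3, 0,0,0.008,0,0,0,0.3, 0,0,0.008,0,0,0,0.3]'
```

```text
clock: 18.7
eef_pos: [0.4387, -0.3235, 0.0799]
tool_rot: [0.892, 0.452, 0.001, -0.0]
ft_force: [0.1, 0.5, -0.8]
grip_width: 0.0551
grasp_force: 63.5
clock: 19.53
eef_pos: [0.4394, -0.3241, 0.0774]
tool_rot: [0.892, 0.452, 0.001, 0.001]
ft_force: [0.0, -0.7, -1.6]
grip_width: 0.055
grasp_force: 63.5
```

```bash
python3 -m pendant '[0,0,0.001,0,0,0,0.3, 0,0,0.002,0,0,0,0.3, 0,0,0.003,0,0,0,0.3, 0,0,0.004,0,0,0,0.3, 0,0,0.004,0,0,0,0.3, 0,0,0.004,0,0,0,0.3, 0,0,0.004,0,0,0,0.3, 0,0,0.004,0,0,0,0.3, 0,0,0.004,0,0,0,0.3, 0,0,0.004,0,0,0,0.3]'
```

```text
clock: 20.37
eef_pos: [0.4394, -0.324, 0.0757]
tool_rot: [0.892, 0.452, 0.001, 0.001]
ft_force: [-1.7, 2.5, 4.9]
grip_width: 0.0546
grasp_force: 63.9
```

Contact at the expected height. I open slightly and rise.

```bash
python3 -m pendant '[0,0,0,0,0,0,0.66, 0,0,0,0,0,0,0.68, 0,0,0,0,0,0,0.7, 0,0,0,0,0,0,0.72, 0,0,0,0,0,0,0.72, 0,0,0,0,0,0,0.72, 0,0,0,0,0,0,0.72, 0,0,0,0,0,0,0.72, 0,0,0,0,0,0,0.72, 0,0,0,0,0,0,0.72]';python3 -m pendant '[0,0,-0.005,0,0,0,0.73, 0,0,-0.015,0,0,0,0.74, 0,0,-0.03,0,0,0,0.76, 0,0,-0.05,0,0,0,0.8, 0,0,-0.08,0,0,0,0.85, 0,0,-0.12,0,0,0,0.9, 0,0,-0.17,0,0,0,1, 0,0,-0.23,0,0,0,1, 0,-0.1,-0.28,0,0,0,1, 0,-0.15,-0.3,0,0,0,1]'; python3 -m pendant '[0.05,-0.02,0,0,0,0,1, 0.12,-0.04,0,0,0,0,1, 0.19,-0.04,0,0,0,0,1, 0.26,-0.04,0,0,0,0,1, 0.32,-0.04,0,0,0,0,1, 0.36,-0.04,0,0,0,0,1, 0.36,-0.04,0,0,0,0,1, 0.36,-0.04,0,0,0,0,1, 0.36,-0.04,0,0,0,0,1, 0.36,-0.04,0,0,0,0,1]';python3 - <<'E'
from h import *
a=shot("side");t=shot("top")
cv2.imwrite("pics/p6.png",np.hstack([cv2.resize(x,(400,400)) for x in (t["pixels"][198:298,398:498],a["pixels"][250:400,270:420])])[:,:,::-1])
E
```

```text
clock: 21.2
eef_pos: [0.4394, -0.3241, 0.0754]
tool_rot: [0.892, 0.452, 0.001, 0.001]
ft_force: [-0.2, 0.2, -0.8]
grip_width: 0.0617
grasp_force: 0.0
clock: 22.03
eef_pos: [0.3796, -0.2806, 0.2279]
tool_rot: [0.892, 0.452, 0.002, 0.003]
ft_force: [1.0, -0.2, 2.0]
grip_width: 0.0856
grasp_force: 0.0
clock: 22.87
eef_pos: [0.4682, -0.1235, 0.2259]
tool_rot: [0.892, 0.451, 0.001, 0.001]
ft_force: [0.7, 0.2, -0.7]
grip_width: 0.0856
grasp_force: 0.0
```

View pics/p6.png

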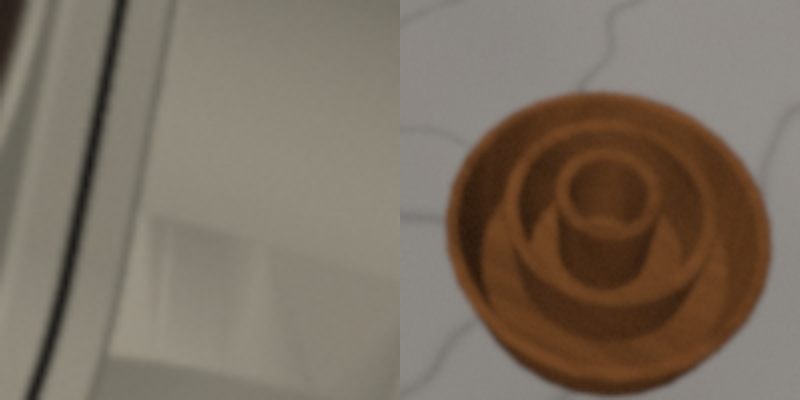

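The side view (right half) shows all three bowls nested, upright and centred. The arm blocks the top view but is clear of everything.

```bash
python3 -c "
from workcell import bot
print(bot.job_done())"
```

```text
the job is handed in; nothing more can be done
None
```

The three bowls are nested upright and centred in the last side view, the mortar was left alone, and I handed the job in at about 23 s; it returned no verdict.

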